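Clamp a tyre-pressure sensor in the test cradle

ROBOT

A 7-joint arm with a two-finger parallel gripper is mounted at the origin on the work surface. World frame = base frame: x ahead of the robot, y to its left, z up, the work surface at z = 0. Lengths are in m, angles in rad, forces in N, time in s.
With the tool pointing down it reaches from about 0.425 to 1.025 m from the base axis. Payload 3.6 kg.
Tool frame: the origin (TCP) lies at the very end of the fingers, on their centre line; the grasp point (between the pads) lies 19 mm behind it (bot.grasp_offset is the distance from the TCP to the grasp point, in m); z points along the fingers, y is the direction in which the jaws open and shut (so a half turn about z gives the same grasp; the last joint's range is limited). The gripper opens to 85 mm and grips with 20 to 120 N. Pads are 22 mm wide; open, the fingers measure 114 mm over their backs; the gripper's body (76 mm by 85 mm) begins 54 mm behind the grasp point. The pads swing forward as they close: fully open they stand 13 mm farther back than shut.
Start: joints at [-1.315, 0.591, 0.048, 1.609, -0.033, 0.943, -0.034], TCP at [0.248, 0.681, 0.231] pointing down, gripper open.
Joint ranges: [-2.69, 2.69], [-0.47, 2.24], [-1.27, 1.36], [0.19, 2.51], [-1.53, 4.68], [0.08, 2.07], [-3.09, 3.09]. Speed limits (rad/s): [2.57, 2.57, 3.14, 3.14, 3.14, 3.14, 3.14].

INTERFACE

Orientations are given as a 3x3 rotation matrix whose columns are the frame's x, y, z axes.
In Python, from workcell import bot gives the robot as it stands.
- The arm moves only by the shell command python3 -m pendant 'ROWS' [FORCE]. ROWS is a JSON object of lists of equal length, an entry for each row: "dp": the shift along the tool's x, y, z as a fraction of full scale, a list of three; "turn": the turn, a rotation vector about the tool's x, y, z as a fraction of full scale, a list of three; "grip": the opening, from 0 (shut) to 1 (fully open). In form: {"dp": [[tx, ty, tz], ...], "turn": [[wx, wy, wz], ...], "grip": [grip, ...]}. A call has 1 to 8 rows; each row is the pose to reach, as a shift and turn from the pose measured when the call began, along the tool's axes at that moment, turning the shorter way round; what a row does not reach only later rows make up. Full scale, the value 1, is 0.2 m for a shift and 360 degrees for a turn. A row lasts 1/10 s, in which the tool goes at most 50 mm and 8.59 degrees, less where a joint would pass 70% of its speed; a pose out of reach is approached as far as the arm can. A call with a number of a shift or a turn outside -1 to 1 is refused whole. A call with a gripper value outside its range is refused whole. The fingers move at their own pace and stop on an object; FORCE is the grip in N (left out, the last holds). Time passes only in rows, so rows that repeat a pose let the fingers close. It gives the time, the measured TCP pose, the force and the opening at its end, in the units of the state.
- bot.sense(): the state, without advancing time (a new reading comes with each control period).
- bot.capture(name): name is "side" or "top"; returns a dict with "img" (400x640x3 uint8, red, green, blue), "depth" (400x640 float32, m along the optical axis (not along the pixel's ray), 0 where there is no reading), "fx", "fy", "cx", "cy" (pixels), "extrinsics" (4x4, takes a point from world to camera coordinates). Camera axes: x right, y up, looking along -z (the intrinsics and any distortion apply to the point x, -y, -z); pixel columns grow to the right and rows downward; lengths in m; the calibration is good to about 2 mm. A picture is of the moment at which its call begins.
- bot.finish_job(): hands the job in, once; it reports no verdict.
Trained networks look in a picture, given as the dict that the camera call returned (one of the last four; its "shot" number tells which), for a name from the list of things; names that differ only in an ending like _2 or _b are one class to them, and where a whole thing is asked for, a point or a joint stands for the part that bears it (a point fixed in the world has none). Each returns a list of dicts, best first, with "p" (0 to 1); they miss things now and then, are a little off and sometimes report something else, mostly with a low value. They report only what shows in the picture. A call takes as long as a camera call. They do not tell look-alikes from the thing itself.
- bot.recognise(picture, thing): "rect" ([left, top, width, height] in pixels, round what is visible of it).
- bot.silhouettes(picture, thing): "region" (400x640 bool, what is visible of it) and "rect" ([left, top, width, height] in pixels, round what is visible of it).
The state is a dict: "time": time; "joint_pos": joint angles; "qvel": joint speeds; "effort": joint torques, N m; "tool_pos": TCP position; "orientation": TCP orientation; "ft_force": force on the tool from outside, world axes, zero at the start; "wrist_torque": the same for the moment, N m; "opening": finger opening in m.
Only numpy, scipy, OpenCV 4.12 (cv2) and the standard library are available. Lean on these libraries where they do the work, as an engineer would, in place of code of your own. Each camera call takes 0.05 s, during which the arm holds its last target. There are 200 camera calls.

TASK

Stand the tyre-pressure sensor on the blue test cradle, its brass stem up, between the yellow jaw and the dark backstop with its long sides facing them, and let go of it. Then turn the red ball knob clockwise until the jaw has pushed the sensor against the backstop and presses it home snugly, at about 15 N: less than 8 N does not seat it and more than 25 N cracks its housing. Move the jaw only by its knob, leave the other things alone, and finish with the sensor clamped and the knob released.

Things in the scene. Friction and masses are not known exactly. Their poses are not given: they have to be found in the camera images.
- stem (a point): Tyre-pressure sensor (60 g, loose, upright on the bench at any yaw): flat black housing 40 (x) x 30 (y) x 18 mm high; from the middle of its top rises a round brass stem, 11 mm in diameter, to 62 mm above its underside (rubber collar 18 mm wide on the lowest 4 mm). This point: on the stem's axis, 45 mm above the underside, the place to grip. z up along the stem, x along the long side.
- cradle: Test cradle, fixed: blue base plate 250 (x) x 110 (y) x 12 mm high, from x = -160 to +90 mm; origin on the bench, on its centre line. x: direction in which the jaw closes. The backstop (dark steel, 56 mm wide, top 36 mm above the bench, 14 mm thick) is adjustable and not measured: its face, turned to the jaw, lies anywhere from x = +22 to +36 mm.
- seat (a point): Point on the top of the cradle's plate, on its centre line, 12 mm above the bench, between jaw and backstop: stand the sensor here, its long side (x) along this frame's y. Axes as the cradle's. Same x as the cradle's origin.
- knob_axis (a point): Centre of the smooth red ball knob, 44 mm in diameter, 92 mm above the bench, at cradle x = -95 mm, on a steel stem 16 mm thick. z is its turning axis, upright; this frame does not turn with it. Slippery (friction about 0.45): it slips unless gripped firmly (40 N or more) across its widest part. It may be let go and gripped anew: it stays as it is.
- gear (a point): Top of the aluminium gear housing (64 x 66 mm) under the ball, 50 mm above the bench. Behaviour: turning the ball clockwise seen from above closes the jaw by 16 mm per rad; 1.0 to 2.5 rad needed. Turning takes 0.12 Nm (friction: at rest it may act either way) plus 0.016 Nm per N of clamping force. Once let go, the knob holds up to about 7 N of clamping force; wound tighter, it springs back to that, as it should.
- jaw: Yellow jaw with a black rubber pad on its front, 46 mm wide (y), 20 mm high. Origin: middle of the yellow block's front face, 25 mm above the bench; x along the cradle's x, to the backstop. The pad's pressing face is 12 mm in front of the origin (starts at about cradle x = -30 to -25 mm), sprung on the jaw: it gives 1 mm per 5 N.
- cone: Bystander: steel centring cone, 72 mm in diameter, 62 mm high; origin at the centre of its underside.
- weight_tin: Bystander: green tin, 64 mm in diameter, 60 mm high; origin at the centre of its underside.
- valve_tool: Bystander: screwdriver lying on the bench, 160 mm long, along its x; origin on its underside.
There are look-alikes about, which are no part of the job. Several things look just like the part that bears stem: the one meant starts farthest to the robot's right.

How it is judged:
By the outcome, as a careful person would: the job done as asked, in the order asked, and still so for the second after the job is handed in, with the robot touching nothing.
It also fails if it takes over 72 s, if anything falls off the work surface, if the arm or the gripper's body presses on something with over 40 N, if the wrist force passes 120 N, or if a joint passes its speed limit or range.

## Working session

There is one attempt and no reset: what is moved stays moved. The work goes in short steps, Python scripts to look and compute and a shell command to move; the robot and the scene stay as the last step left them, time stands still between calls to the robot, and variables do not carry over. Pictures are saved under pics/ and viewed, about 8 in all and at most 12, crops included, and the job is handed in when it is done.

```bash
mkdir -p pics; ls; cat > h.py <<'E'
import numpy as np, cv2
from workcell import bot
def save(c,name,rect=None,k=1):
    im=c["img"][:,:,::-1]
    if rect: l,t,w,h=rect; im=im[t:t+h,l:l+w]
    im=cv2.resize(np.ascontiguousarray(im),None,fx=k,fy=k,interpolation=cv2.INTER_CUBIC); cv2.imwrite("pics/"+name+".png",im)
def cloud(c):
    d=c["depth"]; v,u=np.mgrid[:d.shape[0],:d.shape[1]]
    P=np.stack([(u-c["cx"])/c["fx"]*d,-(v-c["cy"])/c["fy"]*d,-d],-1)
    E=c["extrinsics"]; W=(P-E[:3,3])@E[:3,:3]
    W[d==0]=np.nan
    return W
def proj(c,p):
    E=c["extrinsics"]; q=E[:3,:3]@np.array(p)+E[:3,3]
    return c["cx"]+c["fx"]*q[0]/-q[2], c["cy"]+c["fy"]*q[1]/q[2]
E
cat > a.py <<'E'
from h import *
np.set_printoptions(precision=4,suppress=True)
print(bot.sense())
for n in("side","top"):
    c=bot.capture(n); save(c,n+"0"); print(n,{k:c[k] for k in c if k not in("img","depth")})
    W=cloud(c)
    for t in("stem","cradle","gear","jaw","cone","weight_tin","valve_tool","knob_axis"):
        for r in bot.silhouettes(c,t):
            m=r["region"]&np.isfinite(W[...,0]); 
            if m.sum()<5: print(t,r["p"],r["rect"],"nodepth");continue
            q=W[m]; print(n,t,round(r["p"],2),r["rect"],"lo",np.percentile(q,3,axis=0),"hi",np.percentile(q,97,axis=0))
E
python3 a.py
```

```text
pics
{'time': 0.0, 'joint_pos': array([-1.3145,  0.5921,  0.0483,  1.6098, -0.0332,  0.9427, -0.0337]), 'qvel': array([ 0.0003, -0.0013, -0.0002,  0.0004,  0.0001,  0.0002, -0.0009]), 'effort': array([ -0.0001, -54.8696,   1.5472, -19.812 ,   0.0095,   0.0089,
        -0.    ]), 'tool_pos': array([0.2482, 0.6803, 0.2301]), 'orientation': array([[-0.9395,  0.3426, -0.0006],
       [ 0.3426,  0.9395, -0.0022],
       [-0.0002, -0.0022, -1.    ]]), 'ft_force': array([ 0.3053, -0.0908,  0.9613]), 'wrist_torque': array([ 0.0018,  0.0224, -0.0588]), 'opening': 0.08510561184349051}
side {'fx': 383.41185599046173, 'fy': 383.41185599046173, 'cx': 321.54557019427745, 'cy': 198.38222443283482, 'extrinsics': array([[ 0.7517, -0.6594, -0.0129, -0.4534],
       [ 0.3682,  0.4035,  0.8376, -0.3   ],
       [-0.5471, -0.6344,  0.5461, -0.765 ],
       [ 0.    ,  0.    ,  0.    ,  1.    ]]), 'shot': 1}
side stem 0.58 [238.7, 204.4, 20.1, 16.2] lo [ 0.4461  0.1408 -0.0001] hi [0.4835 0.2079 0.0571]
side stem 0.54 [226.5, 175.7, 7.2, 24.2] lo [0.4766 0.3049 0.0012] hi [0.5085 0.3443 0.0595]
side stem 0
[... 1657 characters left out ...]
0.1101]
top gear 0.74 [319.6, 185.3, 114.9, 63.1] lo [ 0.5129 -0.2566  0.0107] hi [ 0.6249 -0.0242  0.1102]
top gear 0.49 [268.3, 126.2, 33.1, 29.6] lo [0.7075 0.0394 0.0021] hi [0.7677 0.1029 0.0655]
top jaw 0.63 [374.1, 201.0, 17.4, 26.1] lo [ 0.5466 -0.1666  0.0146] hi [ 0.5944 -0.1336  0.04  ]
top cone 0.74 [269.3, 128.5, 28.4, 27.1] lo [0.7074 0.0405 0.0028] hi [0.7636 0.1051 0.0655]
top weight_tin 0.96 [201.3, 130.3, 32.3, 33.5] lo [0.6948 0.1875 0.016 ] hi [0.7482 0.2412 0.0642]
top valve_tool 0.58 [461.9, 145.5, 12.6, 64.5] lo [ 0.5803 -0.3529  0.0151] hi [ 0.6625 -0.3321  0.0294]
top knob_axis 0.72 [321.3, 187.1, 117.4, 61.8] lo [ 0.513  -0.257   0.0109] hi [ 0.6233 -0.0243  0.1102]
```

```bash
cat > b.py <<'E'
from h import *
c=bot.capture("top"); save(c,"t1",(150,110,330,230),2.4)
W=cloud(c)
np.set_printoptions(precision=4,suppress=True,linewidth=150)
def st(name,m):
    q=W[m]; 
    if len(q): print(name,len(q),"med",np.median(q,0),"lo",np.percentile(q,3,axis=0),"hi",np.percentile(q,97,axis=0))
x,y,z=W[...,0],W[...,1],W[...,2]
hsv=cv2.cvtColor(c["img"],cv2.COLOR_RGB2HSV)
for n,(cx,cy) in dict(A=(.466,.16),B=(.497,.239)).items():
    n0=(abs(x-cx)<.035)&(abs(y-cy)<.035)
    st(n+" stemtop",n0&(z>.05)); st(n+" all",n0&(z>.006)); 
    m=n0&(z>.008)&(z<.03); print(cv2.minAreaRect((W[m][:,:2]*1000).astype(np.float32)))
cr=(y<0)&(y>-.3)&(x>.47)&(x<.66)
h,s,v=hsv[...,0],hsv[...,1],hsv[...,2]
st("red",cr&((h<8)|(h>172))&(s>120)&(z>.07))
blue=cr&(h>95)&(h<130)&(s>100)&(z>.003)&(z<.02)
st("blue",blue); print("blue rect",cv2.minAreaRect((W[blue][:,:2]*1000).astype(np.float32)))
ye=cr&(h>18)&(h<35)&(s>120)&(z>.02); st("yellow",ye); print(cv2.minAreaRect((W[ye][:,:2]*1000).astype(np.float32)))
dk=cr&(y>-.13)&(z>.025)&(z<.05)&(s<120);st("backstop",dk); print(cv2.minAreaRect((W[dk][:,:2]*1000).astype(np.float32)))
c=bot.capture("side"); save(c,"s1",(180,140,270,180),2.8)
E
python3 b.py
```

```text
A stemtop 25 med [0.4652 0.1592 0.0629] lo [0.4611 0.1558 0.052 ] hi [0.4694 0.1642 0.0663]
A all 266 med [0.4652 0.1573 0.0198] lo [0.4498 0.1405 0.01  ] hi [0.4802 0.1799 0.0636]
((465.56878662109375, 160.8179931640625), (29.700477600097656, 40.407527923583984), 12.73315715789795)
B stemtop 28 med [0.4965 0.2391 0.0622] lo [0.4923 0.2362 0.0524] hi [0.5007 0.2446 0.0651]
B all 264 med [0.4965 0.2367 0.02  ] lo [0.4824 0.2206 0.0113] hi [0.5109 0.2595 0.0643]
((496.98760986328125, 241.10195922851562), (41.23899841308594, 29.592517852783203), 81.89114379882812)
red 321 med [ 0.5746 -0.1958  0.1095] lo [ 0.559  -0.2149  0.0976] hi [ 0.5938 -0.1803  0.1158]
blue 3341 med [ 0.5594 -0.1174  0.0138] lo [ 0.5086 -0.2595  0.0105] hi [ 0.6272 -0.022   0.0171]
blue rect ((568.7672729492188, -140.9684600830078), (109.57344055175781, 248.99449157714844), 7.7614898681640625)
yellow 158 med [ 0.5681 -0.1512  0.0376] lo [ 0.5478 -0.1592  0.0246] hi [ 0.5925 -0.076   0.0422]
((565.1084594726562, -116.29820251464844), (49.05218505859375, 85.56395721435547), 8.204560279846191)
backstop 161 med [ 0.5577 -0.0765  0.0379] lo [ 0.5336 -0.0854  0.0303] hi [ 0.5858 -0.0695  0.0412]
((559.9791870117188, -77.6667709350586), (55.7322883605957, 14.2073974609375), 7.708142280578613)
```

View pics/t1.png

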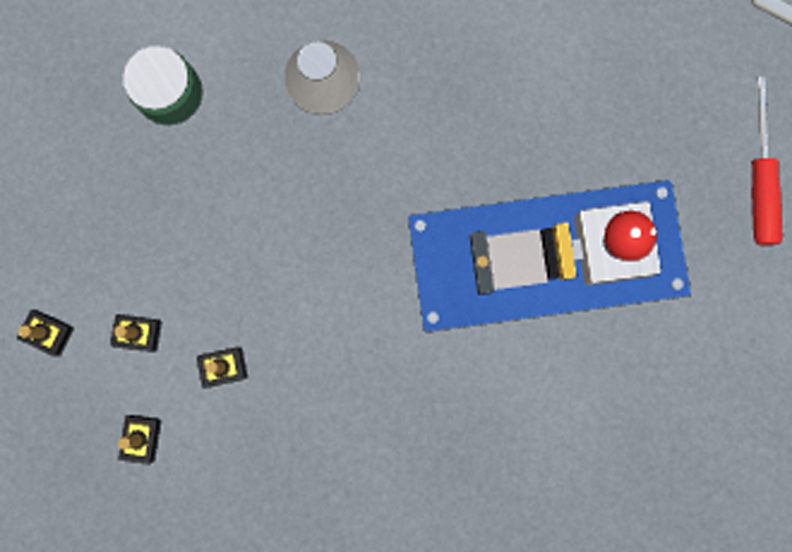

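View pics/s1.png

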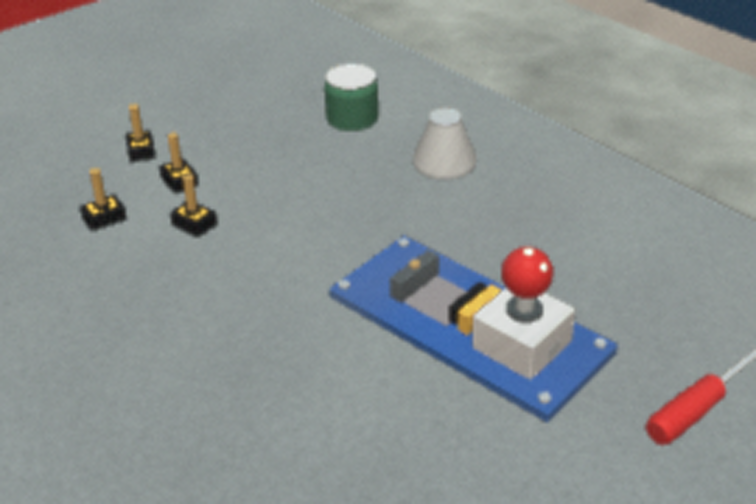

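t1 and s1 show four like sensors in t1, at crop pixels (45,332), (135,332), (139,440) and (221,367). The robot's right is the image's right, so the one meant is at (221,367), full-image pixel about (242,263), world about (0.466, 0.160). The cradle has its backstop at crop (483,262), jaw at (565,250) and ball at (630,236). Next I'll confirm the sensor in a crop and compare both views.

```bash
cat > m.py <<'E'
from h import *
from scipy.optimize import least_squares
np.set_printoptions(precision=4,suppress=True,linewidth=150)
def run(n,crop=None):
    c=bot.capture(n); W=cloud(c); x,y,z=W[...,0],W[...,1],W[...,2]
    hsv=cv2.cvtColor(c["img"],cv2.COLOR_RGB2HSV); h,s,v=[hsv[...,i].astype(int) for i in range(3)]
    if crop: save(c,*crop)
    print("==",n,"bench z",np.nanmedian(z[(abs(x-.5)<.05)&(abs(y-.05)<.05)]))
    m=(abs(x-.466)<.03)&(abs(y-.16)<.035)&(z>.028); q=W[m]
    if len(q)>5:
        r=least_squares(lambda p:np.hypot(q[:,0]-p[0],q[:,1]-p[1])-.0055,[.466,.16],loss="soft_l1",f_scale=.001).x
        print("stem axis",r,"ztop",q[:,2].max(),len(q))
    m=(abs(x-.466)<.035)&(abs(y-.16)<.035)&(z>.008)&(z<.024)
    print("housing",cv2.minAreaRect((W[m][:,:2]*1000).astype(np.float32)))
    cr=(y<0)&(y>-.3)&(x>.47)&(x<.66)
    q=W[cr&((h<8)|(h>172))&(s>120)&(z>.07)]
    print("ball",least_squares(lambda p:np.linalg.norm(q-p,axis=1)-.022,[.577,-.2,.092],loss="soft_l1",f_scale=.001).x,len(q))
    b=cr&(h>95)&(h<130)&(s>100)&(z>.006)&(z<.02); R=cv2.minAreaRect((W[b][:,:2]*1000).astype(np.float32))
    a=np.radians(R[2] if R[1][0]<R[1][1] else R[2]-90); X=np.array([-np.sin(a),np.cos(a)]); Y=np.array([-X[1],X[0]])
    O=np.array(R[0])/1e3+.035*X; print("plate",R,"z",np.median(W[b][:,2]),"origin",O)
    L=np.stack([(W[...,:2]-O)@X,(W[...,:2]-O)@Y,z],-1)*1000
    for k,mm in dict(backstop=cr&(L[...,0]>15)&(L[...,0]<60)&(z>.03)&(z<.045)&(s<120),pad=cr&(L[...,0]<0)&(L[...,0]>-60)&(z>.02)&(z<.05)&(v<70)&(s<120),yel=cr&(h>18)&(h<35)&(s>120)&(z>.02)&(L[...,0]<0)).items():
        l=L[mm]; print(k,len(l),"lo",np.percentile(l,4,axis=0),"hi",np.percentile(l,96,axis=0))
if __name__=="__main__":
    run("top",("t2",(215,235,60,50),8)); run("side")
E
python3 m.py
```

```text
== top bench z 0.0015026787634766692
stem axis [0.4661 0.1611] ztop 0.0677433307136009 35
housing ((465.6810302734375, 160.5937957763672), (29.822402954101562, 40.453617095947266), 12.402027130126953)
ball [ 0.5767 -0.2007  0.0936] 319
plate ((569.0624389648438, -141.22866821289062), (110.03720092773438, 249.55227661132812), 7.763688564300537) z 0.013761957368543146 origin [ 0.5643 -0.1065]
backstop 159 lo [ 22.8175 -25.3582  34.2619] hi [36.0415 26.195  41.0373]
pad 94 lo [-36.8713 -19.6266  26.6667] hi [-29.2335  20.8336  40.1954]
yel 145 lo [-52.1787 -22.0642  26.2957] hi [-40.9485  22.6763  40.9621]
== side bench z -0.0003280712935400732
stem axis [0.4641 0.1627] ztop 0.0627084113048963 46
housing ((462.2413024902344, 162.09234619140625), (31.612777709960938, 41.783233642578125), 12.588394165039062)
ball [ 0.5758 -0.198   0.0921] 228
plate ((565.96240234375, -140.49603271484375), (112.31204986572266, 249.4578857421875), 8.08006763458252) z 0.011614717110502385 origin [ 0.561  -0.1058]
backstop 103 lo [ 22.1928 -25.6046  30.6839] hi [36.677  26.0481 39.7203]
pad 42 lo [-36.9171 -17.9107  23.2659] hi [-30.5344  22.5227  36.7344]
yel 96 lo [-52.5589 -20.5703  23.4805] hi [-36.5291  24.1213  37.3997]
```

View pics/t2.png

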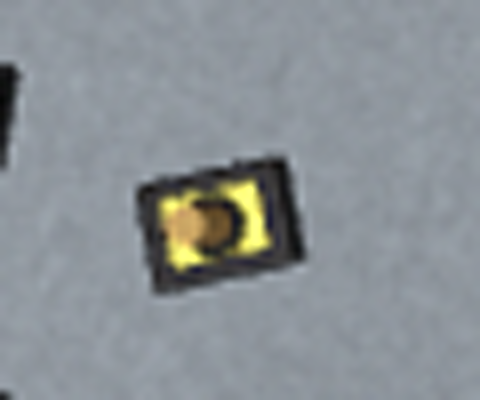

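The crop t2 shows the sensor meant at crop (220,225), stem up. The two views agree to about 3 mm: stem (0.465, 0.162), long side at 102.5°. The cradle's origin is at (0.563, -0.106) with its x at 98°, and the ball is at (0.576, -0.199, 0.092).

```bash
cat > go.py <<'E'
import sys; from h import *
from scipy.spatial.transform import Rotation as Ro
# args: x y z(TCP) yaw_of_tool_y_deg
x,y,z,a=map(float,sys.argv[1:5]); s=bot.sense(); R=s["orientation"]; a=np.radians(a)
Y=np.array([np.cos(a),np.sin(a),0]); Z=np.array([0,0,-1.]); T=np.stack([np.cross(Y,Z),Y,Z],1)
print("dp",np.round(R.T@(np.array([x,y,z])-s["tool_pos"])/.2,3),"turn",np.round(Ro.from_matrix(R.T@T).as_rotvec()/(2*np.pi),4),
 "t",s["time"],"pos",np.round(s["tool_pos"],4),"q7",round(s["joint_pos"][6],2),"F",np.round(s["ft_force"],1),"M",np.round(s["wrist_torque"],3),"open",round(s["opening"],4))
E
python3 go.py .465 .162 .13 102.5; python3 go.py .36 .42 .2 86
```

```text
dp [-1.907 -2.067  0.507] turn [-0.      0.     -0.0904] t 1.1 pos [0.2484 0.6811 0.2313] q7 -0.03 F [-0.2  0.1 -0.2] M [-0.021  0.023  0.056] open 0.0852
dp [-0.971 -1.035  0.156] turn [-0.      0.     -0.0446] t 1.1 pos [0.2484 0.6811 0.2313] q7 -0.03 F [-0.2  0.1 -0.2] M [-0.021  0.023  0.056] open 0.0852
```

```bash
python3 -m pendant '{"dp":[[-0.2,-0.2,0],[-0.4,-0.4,0],[-0.6,-0.6,0],[-0.8,-0.8,0],[-0.95,-1,0],[-0.95,-1,0],[-0.95,-1,0],[-0.95,-1,0]],"turn":[[0,0,-0.01],[0,0,-0.02],[0,0,-0.03],[0,0,-0.045],[0,0,-0.045],[0,0,-0.045],[0,0,-0.045],[0,0,-0.045]],"grip":[0.6,0.6,0.6,0.6,0.6,0.6,0.6,0.6]}' 30; python3 go.py .465 .162 .13 102.5
```

```text
time: 1.9
tool_pos: [0.3589, 0.4281, 0.2317]
orientation: [[-0.998, 0.068, 0.0], [0.068, 0.998, 0.001], [-0.0, 0.001, -1.0]]
ft_force: [-0.6, 0.6, -0.5]
opening: 0.0513
dp [-0.62  -1.291  0.507] turn [ 0.0002  0.0001 -0.0456] t 1.9 pos [0.3589 0.4281 0.2317] q7 0.54 F [-0.6  0.6 -0.5] M [ 0.015  0.014 -0.042] open 0.0513
```

```bash
python3 -m pendant '{"dp":[[-0.1,-0.2,0],[-0.2,-0.4,0.05],[-0.3,-0.6,0.1],[-0.4,-0.8,0.15],[-0.5,-1,0.2],[-0.55,-1,0.2],[-0.55,-1,0.2]],"turn":[[0,0,-0.01],[0,0,-0.02],[0,0,-0.03],[0,0,-0.0456],[0,0,-0.0456],[0,0,-0.0456],[0,0,-0.0456]],"grip":[0.6,0.6,0.6,0.6,0.6,0.6,0.6]}'; python3 go.py .465 .162 .1 102.5
```

```text
time: 2.6
tool_pos: [0.4569, 0.222, 0.1916]
orientation: [[-0.977, -0.215, 0.002], [-0.215, 0.977, 0.003], [-0.003, 0.002, -1.0]]
ft_force: [1.2, 0.9, 0.4]
opening: 0.0512
dp [ 0.026 -0.303  0.457] turn [ 0.0003  0.0004 -0.0003] t 2.6 pos [0.4569 0.222  0.1916] q7 1.22 F [1.2 0.9 0.4] M [ 0.014 -0.019  0.012] open 0.0512
```

```bash
python3 -m pendant '{"dp":[[0.026,-0.15,0.1],[0.026,-0.303,0.2],[0.026,-0.303,0.4],[0.026,-0.303,0.457],[0.026,-0.303,0.457],[0.026,-0.303,0.457]],"turn":[[0,0,0],[0,0,0],[0,0,0],[0,0,0],[0,0,0],[0,0,0]],"grip":[0.6,0.6,0.6,0.6,0.6,0.6]}'; python3 go.py .465 .162 .026 102.5; python3 - <<'E'
from h import *
c=bot.capture("side"); u,v=proj(c,[.465,.162,.06]); u,v=int(u),int(v); print(u,v); save(c,"s2",(u-60,v-50,120,90),6)
E
```

```text
time: 3.2
tool_pos: [0.4654, 0.1645, 0.1008]
orientation: [[-0.976, -0.218, 0.003], [-0.218, 0.976, 0.004], [-0.004, 0.003, -1.0]]
ft_force: [-0.3, 0.1, 0.6]
opening: 0.0514
dp [ 0.006 -0.013  0.374] turn [0.0005 0.0006 0.0003] t 3.2 pos [0.4654 0.1645 0.1008] q7 1.32 F [-0.3  0.1  0.6] M [ 0.028 -0.006 -0.039] open 0.0514
247 203
```

View pics/s2.png

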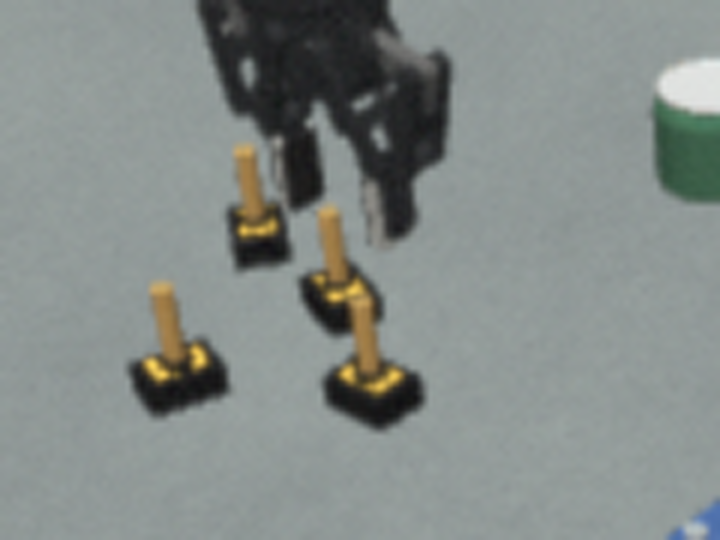

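Picture s2 shows the fingers, at crop (300,195) and (390,235), straddling a point above the sensor at (370,350), as planned. I'll go down and grip.

```bash
python3 -m pendant '{"dp":[[0.006,-0.013,0.15],[0.006,-0.013,0.3],[0.006,-0.013,0.374],[0.006,-0.013,0.374],[0.006,-0.013,0.374],[0.006,-0.013,0.374],[0.006,-0.013,0.374]],"turn":[[0,0,0],[0,0,0],[0,0,0],[0,0,0],[0,0,0],[0,0,0],[0,0,0]],"grip":[0.6,0.6,0.6,0.6,0.6,0,0]}' 30;python3 -m pendant '{"dp":[[0,0,0],[0,0,0],[0,0,0],[0,0,0]],"turn":[[0,0,0],[0,0,0],[0,0,0],[0,0,0]],"grip":[0,0,0,0]}'; python3 go.py .465 .162 .026 102.5
```

```text
time: 3.95
tool_pos: [0.4663, 0.1622, 0.0277]
orientation: [[-0.976, -0.218, 0.007], [-0.218, 0.976, 0.005], [-0.008, 0.004, -1.0]]
ft_force: [0.5, 0.6, -0.2]
opening: 0.0227
time: 4.35
tool_pos: [0.4666, 0.1623, 0.028]
orientation: [[-0.976, -0.218, 0.007], [-0.217, 0.976, 0.006], [-0.008, 0.004, -1.0]]
ft_force: [-0.3, 1.0, 5.5]
opening: 0.01
dp [0.008 0.    0.01 ] turn [0.0006 0.0013 0.0002] t 4.35 pos [0.4666 0.1623 0.028 ] q7 1.31 F [-0.3  1.   5.5] M [-0.027  0.094  0.017] open 0.01
```

```bash
python3 -m pendant '{"dp":[[0,0,-0.15],[0,0,-0.3],[0,0,-0.5],[0,0,-0.6],[0,0,-0.6],[0,0,-0.6]],"turn":[[0,0,0],[0,0,0],[0,0,0],[0,0,0],[0,0,0],[0,0,0]],"grip":[0,0,0,0,0,0]}'; python3 go.py .563 -.106 .13 8; python3 - <<'E'
from h import *
s=bot.sense();c=bot.capture("side"); u,v=proj(c,s["tool_pos"]); u,v=int(u),int(v); print(u,v); save(c,"s3",(u-50,v-50,100,90),6)
E
```

```text
time: 4.95
tool_pos: [0.4655, 0.1614, 0.148]
orientation: [[-0.976, -0.217, 0.007], [-0.217, 0.976, 0.006], [-0.008, 0.004, -1.0]]
ft_force: [-0.3, -0.1, -1.7]
opening: 0.0102
dp [-0.184 -1.411  0.086] turn [0.0016 0.0005 0.2626] t 4.95 pos [0.4655 0.1614 0.148 ] q7 1.33 F [-0.3 -0.1 -1.7] M [-0.066  0.012 -0.004] open 0.0102
243 176
```

View pics/s3.png

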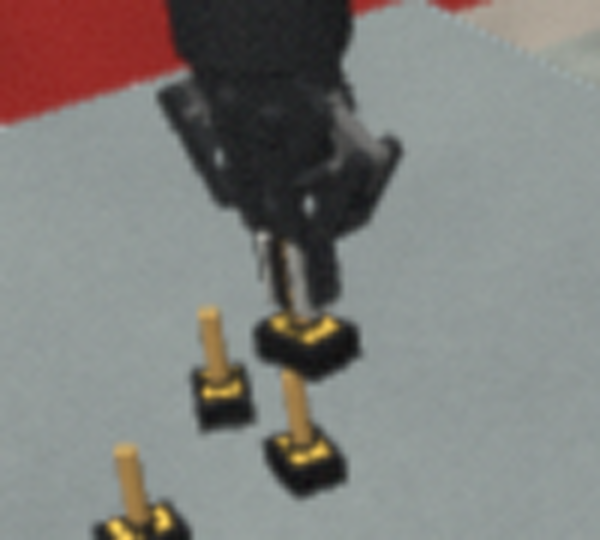

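Picture s3 shows the sensor held upright at crop (307,340), well clear of the others. Next I'll carry it to the seat.

```bash
python3 -m pendant '{"dp":[[-0.02,-0.1,0],[-0.04,-0.25,0],[-0.06,-0.4,0],[-0.08,-0.55,0],[-0.1,-0.7,0],[-0.12,-0.85,0],[-0.13,-0.95,0],[-0.13,-1,0]],"turn":[[0,0,0.02],[0,0,0.04],[0,0,0.06],[0,0,0.08],[0,0,0.1],[0,0,0.12],[0,0,0.14],[0,0,0.16]],"grip":[0,0,0,0,0,0,0,0]}'; python3 go.py .563 -.106 .13 8
```

```text
time: 5.8
tool_pos: [0.5334, -0.0311, 0.145]
orientation: [[-0.701, 0.714, 0.003], [0.714, 0.701, 0.003], [0.0, 0.004, -1.0]]
ft_force: [-0.2, 1.1, -0.8]
opening: 0.0098
dp [-0.371 -0.157  0.074] turn [ 0.0006 -0.0002  0.1013] t 5.8 pos [ 0.5334 -0.0311  0.145 ] q7 0.96 F [-0.2  1.1 -0.8] M [-0.006  0.047  0.032] open 0.0098
```

```bash
python3 -m pendant '{"dp":[[-0.1,-0.04,0.02],[-0.2,-0.08,0.04],[-0.3,-0.12,0.06],[-0.37,-0.16,0.07],[-0.37,-0.16,0.07],[-0.37,-0.16,0.07],[-0.37,-0.16,0.07]],"turn":[[0,0,0.02],[0,0,0.04],[0,0,0.06],[0,0,0.08],[0,0,0.101],[0,0,0.101],[0,0,0.101]],"grip":[0,0,0,0,0,0,0]}'; python3 go.py .563 -.107 .09 8; python3 - <<'E'
from h import *
for n in("side","top"):
    c=bot.capture(n); u,v=proj(c,[.563,-.107,.06]); u,v=int(u),int(v); print(u,v); save(c,n+"4",(u-60,v-50,120,100),3.2)
a=[cv2.imread(f"pics/{n}4.png") for n in("side","top")]; cv2.imwrite("pics/b4.png",np.hstack(a))
c=bot.capture("side");W=cloud(c);x,y,z=[W[...,i] for i in range(3)]
m=(abs(x-.563)<.035)&(abs(y+.107)<.035)&(z>.05)&(z<.09)
s=bot.sense()
np.set_printoptions(precision=4,suppress=True); q=W[m]; print(len(q),np.percentile(q,[3,97],axis=0)); print(cv2.minAreaRect((q[:,:2]*1000).astype(np.float32)))
E
```

```text
time: 6.5
tool_pos: [0.5614, -0.1057, 0.1293]
orientation: [[-0.145, 0.99, -0.0], [0.99, 0.145, 0.003], [0.003, 0.0, -1.0]]
ft_force: [-0.2, 0.2, -0.8]
opening: 0.01
dp [-0.008  0.007  0.197] turn [ 0.     -0.0005  0.0009] t 6.5 pos [ 0.5614 -0.1057  0.1293] q7 0.62 F [-0.2  0.2 -0.8] M [ 0.008 -0.007 -0.013] open 0.01
337 232
365 216Traceback (most recent call last):
  File "<stdin>", line 8, in <module>
    return _quantile_unchecked(
        a, q, axis, out, overwrite_input, method, keepdims, weights)
    return _ureduce(a,
                    func=_quantile_ureduce_func,
    ...<5 lines>...
                    overwrite_input=overwrite_input,
                    method=method)
    r = func(a, **kwargs)
    result = _quantile(arr,
                       quantiles=q,
    ...<2 lines>...
                       out=out,
                       weights=wgt)
    slices_having_nans = np.isnan(arr[-1, ...])
                                  ~~~^^^^^^^^^
IndexError: index -1 is out of bounds for axis 0 with size 0
```

View pics/b4.png

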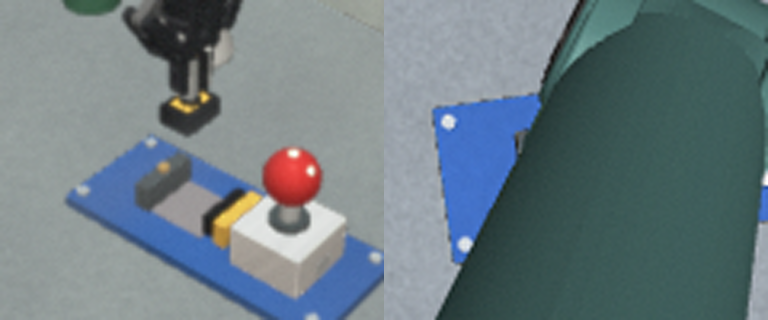

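Picture b4, side half, shows the sensor hanging level at (190,110), above the gap between backstop (162,180) and pad (225,212). The top view is hidden by the arm. I'll check its place in the side depth against the cradle.

```bash
cat > p.py <<'E'
from h import *
import sys
zl,zh=float(sys.argv[1]),float(sys.argv[2])
c=bot.capture("side");W=cloud(c);a=np.radians(98);X=np.array([np.cos(a),np.sin(a)]);Y=np.array([-X[1],X[0]])
O=np.array([.5615,-.106]);L=np.stack([(W[...,:2]-O)@X,(W[...,:2]-O)@Y,W[...,2]],-1)*1000 # side-view origin
np.set_printoptions(precision=1,suppress=True)
hsv=cv2.cvtColor(c["img"],cv2.COLOR_RGB2HSV);v=hsv[...,2]
m=(abs(L[...,0])<40)&(abs(L[...,1])<40)&(L[...,2]>zl)&(L[...,2]<zh)
q=L[m];print("sensor",len(q),q.min(0),q.max(0),cv2.minAreaRect(q[:,:2].astype(np.float32)))
b=(abs(L[...,0]-30)<12)&(abs(L[...,1])<35)&(L[...,2]>20)&(L[...,2]<40)
print("backstop",np.percentile(L[b],[4,96],axis=0))
h,s=hsv[...,0],hsv[...,1]
b=(h>18)&(h<35)&(s>120)&(L[...,0]<0)&(abs(L[...,1])<35)&(L[...,0]>-70)&(L[...,2]>15)&(L[...,2]<45); print("yellow",b.sum(),np.percentile(L[b],[4,96],axis=0))
E
python3 p.py 98 121
```

```text
sensor 159 [-16.  -18.9 102.5] [ 16.8  21.9 121. ] ((0.7079505920410156, 1.8088436126708984), (32.10169982910156, 41.01057434082031), 3.861018419265747)
backstop [[ 22.2 -26.3  21.6]
 [ 36.1  27.   38.1]]
yellow 98 [[-52.2 -19.1  20.6]
 [-36.2  24.2  37.2]]
```

```bash
python3 -m pendant '{"dp":[[0,0.005,0.1],[0,0.005,0.2],[0,0.005,0.3],[0,0.005,0.38],[0,0.005,0.42],[0,0.005,0.43],[0,0.005,0.43],[0,0.005,0.43]],"turn":[[0,0,0],[0,0,0],[0,0,0],[0,0,0],[0,0,0],[0,0,0],[0,0,0],[0,0,0]],"grip":[0,0,0,0,0,0,0,0]}'; python3 go.py .563 -.107 .04 8; python3 p.py 18 31
```

```text
time: 7.5
tool_pos: [0.564, -0.1054, 0.0453]
orientation: [[-0.143, 0.99, 0.004], [0.99, 0.143, 0.003], [0.003, 0.004, -1.0]]
ft_force: [0.6, -0.0, -0.5]
opening: 0.0101
dp [-0.007 -0.006  0.026] turn [ 0.0007 -0.0004  0.0006] t 7.5 pos [ 0.564  -0.1054  0.0453] q7 0.69 F [ 0.6 -0.  -0.5] M [0.017 0.024 0.014] open 0.0101
sensor 129 [-40.  -20.2  18.1] [37.8 28.6 31. ] ((0.5743598937988281, 3.699613571166992), (77.61812591552734, 45.460018157958984), 4.685894012451172)
backstop [[22.4 -4.  21. ]
 [36.9 28.1 38.4]]
yellow 111 [[-52.1 -18.8  21.2]
 [ -3.7  24.4  37.7]]
```

```bash
python3 -m pendant '{"dp":[[-0.007,-0.006,0.015],[-0.007,-0.006,0.022],[-0.007,-0.006,0.028],[-0.007,-0.006,0.028]],"turn":[[0,0,0],[0,0,0],[0,0,0],[0,0,0]],"grip":[0,0,0,0]}'; python3 go.py .563 -.107 .04 8
```

```text
time: 7.95
tool_pos: [0.5632, -0.107, 0.0401]
orientation: [[-0.143, 0.99, 0.004], [0.99, 0.143, 0.003], [0.003, 0.005, -1.0]]
ft_force: [-0.2, 1.1, 3.8]
opening: 0.0103
dp [ 0.    -0.001  0.001] turn [ 0.0007 -0.0004  0.0006] t 7.95 pos [ 0.5632 -0.107   0.0401] q7 0.7 F [-0.2  1.1  3.8] M [-0.021  0.17  -0.037] open 0.0103
```

```bash
python3 -m pendant '{"dp":[[0,0,0],[0,0,0],[0,0,0],[0,0,0],[0,0,-0.05],[0,0,-0.15],[0,0,-0.3],[0,0,-0.4]],"turn":[[0,0,0],[0,0,0],[0,0,0],[0,0,0],[0,0,0],[0,0,0],[0,0,0],[0,0,0]],"grip":[0.6,0.6,0.6,0.6,0.6,0.6,0.6,0.6]}'; python3 go.py .5763 -.1993 .17 8;python3 p.py 18 31;python3 - <<'E'
from h import *
c=bot.capture("side"); u,v=proj(c,[.563,-.12,.04]); u,v=int(u),int(v); save(c,"s5",(u-60,v-50,120,90),6)
E
```

```text
time: 8.75
tool_pos: [0.5634, -0.1076, 0.1222]
orientation: [[-0.143, 0.99, 0.006], [0.99, 0.143, 0.003], [0.002, 0.006, -1.0]]
ft_force: [0.5, 0.6, 0.3]
opening: 0.0511
dp [-0.462 -0.    -0.24 ] turn [ 0.001  -0.0003  0.0006] t 8.75 pos [ 0.5634 -0.1076  0.1222] q7 0.64 F [0.5 0.6 0.3] M [ 0.026 -0.069  0.031] open 0.0511
sensor 204 [-36.  -21.2  18.1] [38.3 29.2 30.8] ((3.1142959594726562, 1.7949066162109375), (74.36985778808594, 49.94147491455078), 5.576498985290527)
backstop [[ 22.4 -22.3  21.3]
 [ 36.1  27.4  38.4]]
yellow 119 [[-52.3 -19.5  22.7]
 [ -3.6  24.8  37.4]]
```

View pics/s5.png

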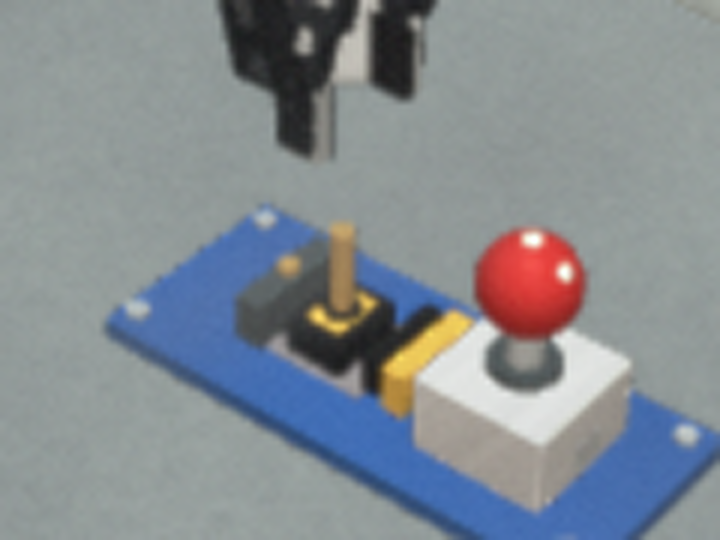

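Picture s5 shows the sensor standing upright at crop (342,320), between the pad (400,350) and the backstop (285,290), with its long side parallel to them. Next is the ball.

```bash
python3 -m pendant '{"dp":[[0,0,-0.12],[-0.1,0,-0.24],[-0.25,0,-0.24],[-0.4,0,-0.24],[-0.46,0,-0.24],[-0.46,0,-0.24],[-0.46,0,-0.24],[-0.46,0,-0.24]],"turn":[[0,0,0],[0,0,0],[0,0,0],[0,0,0],[0,0,0],[0.001,0,0],[0.001,0,0],[0.001,0,0]],"grip":[1,1,1,1,1,1,1,1]}' 60; python3 go.py .5763 -.1993 .068 8
```

```text
time: 9.65
tool_pos: [0.5775, -0.1967, 0.1706]
orientation: [[-0.145, 0.989, 0.003], [0.989, 0.145, 0.003], [0.003, 0.003, -1.0]]
ft_force: [-0.0, 0.9, -0.5]
opening: 0.0852
dp [-0.014 -0.009  0.513] turn [ 0.0005 -0.0005  0.001 ] t 9.65 pos [ 0.5775 -0.1967  0.1706] q7 0.73 F [-0.   0.9 -0.5] M [ 0.02   0.034 -0.005] open 0.0852
```

```bash
python3 -m pendant '{"dp":[[-0.014,-0.009,0.12],[-0.014,-0.009,0.24],[-0.014,-0.009,0.36],[-0.014,-0.009,0.46],[-0.014,-0.009,0.513],[-0.014,-0.009,0.513],[-0.014,-0.009,0.513],[-0.014,-0.009,0.513]],"turn":[[0,0,0],[0,0,0],[0,0,0],[0,0,0],[0,0,0],[0,0,0],[0,0,0],[0,0,0]],"grip":[1,1,1,1,1,1,1,1]}' 60; python3 go.py .5763 -.1993 .068 8; python3 - <<'E'
from h import *
c=bot.capture("side"); u,v=proj(c,[.576,-.16,.08]); u,v=int(u),int(v); save(c,"s6",(u-60,v-50,120,90),6)
E
```

```text
time: 10.45
tool_pos: [0.5772, -0.1994, 0.069]
orientation: [[-0.146, 0.989, 0.004], [0.989, 0.146, 0.003], [0.002, 0.005, -1.0]]
ft_force: [0.2, 0.7, 0.3]
opening: 0.0852
dp [ 0.001 -0.004  0.005] turn [ 0.0008 -0.0004  0.0011] t 10.45 pos [ 0.5772 -0.1994  0.069 ] q7 0.81 F [0.2 0.7 0.3] M [ 0.035 -0.01  -0.036] open 0.0852
```

View pics/s6.png

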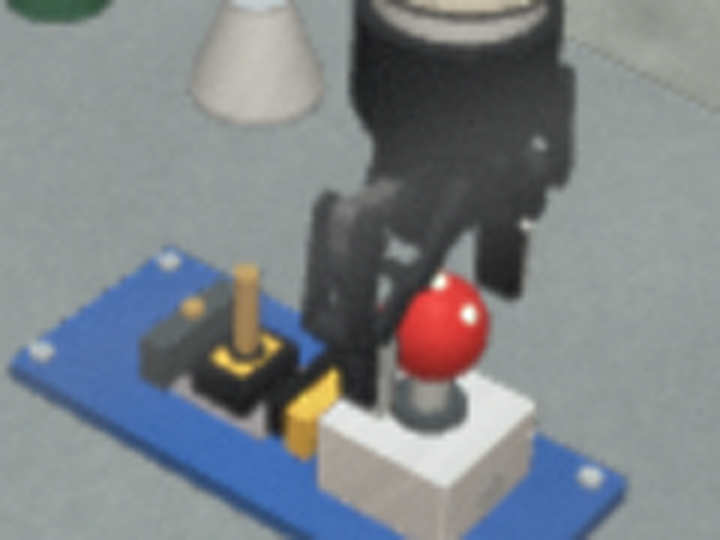

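Picture s6 shows the fingers at crop (370,340) and (500,250), straddling the ball at (440,325) and above the gear housing. I'll close on it.

```bash
python3 -m pendant '{"dp":[[0,0,0],[0,0,0],[0,0,0],[0,0,0],[0,0,0],[0,0,0],[0,0,0],[0,0,0]],"turn":[[0,0,0],[0,0,0],[0,0,0],[0,0,0],[0,0,0],[0,0,0],[0,0,0],[0,0,0]],"grip":[0,0,0,0,0,0,0,0]}' 70; python3 go.py .5763 -.1993 .068 8
```

```text
time: 11.3
tool_pos: [0.577, -0.1997, 0.07]
orientation: [[-0.146, 0.989, 0.005], [0.989, 0.146, 0.003], [0.003, 0.005, -1.0]]
ft_force: [-1.9, -0.0, 6.4]
opening: 0.0414
dp [ 0.002 -0.003  0.01 ] turn [ 0.0008 -0.0004  0.001 ] t 11.3 pos [ 0.577  -0.1997  0.07  ] q7 0.81 F [-1.9 -0.   6.4] M [0.19  0.453 0.029] open 0.0414
```

```bash
python3 -m pendant '{"dp":[[0,0,0],[0,0,0],[0,0,0.022],[0,0,0.022],[0,0,0.022],[0,0,0.022],[0,0,0.022],[0,0,0.022]],"turn":[[0,0,0],[0,0,0],[0,0,0],[0,0,0],[0,0,0],[0,0,0],[0,0,0],[0,0,0]],"grip":[0.7,0.7,0.7,0,0,0,0,0]}' 70; python3 go.py .5763 -.1993 .068 8
```

```text
time: 12.1
tool_pos: [0.577, -0.1994, 0.0654]
orientation: [[-0.146, 0.989, 0.004], [0.989, 0.146, 0.004], [0.003, 0.005, -1.0]]
ft_force: [0.2, 0.9, -1.2]
opening: 0.0415
dp [ 0.001 -0.003 -0.013] turn [ 0.0008 -0.0005  0.0011] t 12.1 pos [ 0.577  -0.1994  0.0654] q7 0.81 F [ 0.2  0.9 -1.2] M [ 0.13  -0.124  0.035] open 0.0415
```

```bash
python3 -m pendant '{"dp":[[0,0,0],[0,0,0],[0,0,0],[0,0,0],[0,0,0]],"turn":[[0,0,0.02],[0,0,0.04],[0,0,0.06],[0,0,0.08],[0,0,0.09]],"grip":[0,0,0,0,0]}' 70; python3 go.py .577 -.1994 .0654 8; python3 p.py 98 121 2>/dev/null| grep yel; python3 - <<'E'
from h import *
s=bot.sense();print(np.round(s["qvel"][6],2),np.degrees(np.arctan2(*s["orientation"][1::-1,1])))
E
```

```text
time: 12.6
tool_pos: [0.5763, -0.1993, 0.0654]
orientation: [[0.409, 0.912, 0.003], [0.912, -0.409, 0.004], [0.005, 0.001, -1.0]]
ft_force: [-2.4, 1.7, 1.4]
opening: 0.0412
dp [0.001 0.003 0.   ] turn [ 0.0004 -0.0006 -0.0894] t 12.6 pos [ 0.5763 -0.1993  0.0654] q7 0.41 F [-2.4  1.7  1.4] M [0.033 0.131 0.128] open 0.0412
0.08 -24.233211439713127
```

```bash
cat > j.py <<'E'
from h import *
c=bot.capture("side");W=cloud(c);a=np.radians(98);X=np.array([np.cos(a),np.sin(a)]);Y=np.array([-X[1],X[0]])
O=np.array([.5615,-.106]);L=np.stack([(W[...,:2]-O)@X,(W[...,:2]-O)@Y,W[...,2]],-1)*1000
np.set_printoptions(precision=1,suppress=True)
h,s,v=[k.astype(int) for k in cv2.split(cv2.cvtColor(c["img"],cv2.COLOR_RGB2HSV))]
b=(h>18)&(h<35)&(s>120)&(L[...,0]<-15)&(abs(L[...,1])<35)&(L[...,0]>-70)&(L[...,2]>15)&(L[...,2]<45)
print("yellow x",b.sum(),np.percentile(L[b][:,0],[4,50,96]))
b=(abs(L[...,0])<30)&(abs(L[...,1])<15)&(L[...,2]>40)&(L[...,2]<80)
if b.any(): print("stem",b.sum(),np.median(L[b],0))
t=bot.sense();print("t",t["time"],"Mz",round(t["wrist_torque"][2],3),"yaw",np.degrees(np.arctan2(*t["orientation"][1::-1,1])).round(2),"F",t["ft_force"],"q7dot",t["qvel"][6].round(3),"open",round(t["opening"],4))
E
python3 j.py
python3 -m pendant '{"dp":[[0,0,0],[0,0,0],[0,0,0]],"turn":[[0,0,0.02],[0,0,0.04],[0,0,0.055]],"grip":[0,0,0]}'; python3 j.py
```

```text
yellow x 113 [-43.2 -37.9 -27.3]
stem 53 [-2.3  3.4 59.5]
t 12.7 Mz -0.117 yaw -24.03 F [-1.9  1.4  0.8] q7dot 0.029 open 0.0415
time: 13.0
tool_pos: [0.576, -0.1991, 0.0654]
orientation: [[0.694, 0.72, 0.003], [0.72, -0.694, 0.004], [0.005, -0.001, -1.0]]
ft_force: [-1.6, 0.3, 1.6]
opening: 0.0415
yellow x 114 [-38.  -32.9 -22. ]
stem 64 [-0.8  2.7 58.6]
t 13.05 Mz -0.122 yaw -44.08 F [-2.4  1.6  2.1] q7dot 0.125 open 0.0413
```

```bash
cat > r.py <<'E'
from h import *
t=bot.sense();print("t",t["time"],"Mz",round(t["wrist_torque"][2],3),"yaw",np.degrees(np.arctan2(*t["orientation"][1::-1,1])).round(2),"q7d",t["qvel"][6].round(3),"F",np.round(t["ft_force"],1))
E
python3 -m pendant '{"dp":[[0,0,0]],"turn":[[0,0,0.01]],"grip":[0]}' >/dev/null; python3 r.py
python3 -m pendant '{"dp":[[0,0,0]],"turn":[[0,0,0.01]],"grip":[0]}'>/dev/null; python3 r.py
python3 -m pendant '{"dp":[[0,0,0]],"turn":[[0,0,0.006]],"grip":[0]}'>/dev/null; python3 r.py; python3 j.py
```

```text
t 13.15 Mz 0.119 yaw -47.58 q7d -0.509 F [0.  0.3 0. ]
t 13.25 Mz 0.157 yaw -51.11 q7d -0.447 F [-0.5  1.   0.1]
t 13.35 Mz 0.159 yaw -53.2 q7d -0.268 F [-1.5  0.6  0.9]
yellow x 114 [-35.5 -31.  -20.5]
stem 53 [ 1.6  2.9 58.1]
t 13.4 Mz -0.061 yaw -53.28 F [-1.4  0.1 -0.1] q7dot 0.039 open 0.0415
```

```bash
python3 -m pendant '{"dp":[[0,0,0]],"turn":[[0,0,0.006]],"grip":[0]}' >/dev/null; python3 r.py
python3 -m pendant '{"dp":[[0,0,0]],"turn":[[0,0,0.006]],"grip":[0]}'>/dev/null; python3 r.py
```

```text
t 13.5 Mz 0.131 yaw -55.43 q7d -0.306 F [-0.6  0.8  0.5]
t 13.6 Mz 0.201 yaw -57.68 q7d -0.283 F [-1.2  0.6  1.6]
```

```bash
python3 -m pendant '{"dp":[[0,0,0]],"turn":[[0,0,0.006]],"grip":[0]}' >/dev/null; python3 r.py
python3 -m pendant '{"dp":[[0,0,0]],"turn":[[0,0,0.004]],"grip":[0]}'>/dev/null; python3 r.py; python3 j.py
```

```text
t 13.7 Mz 0.15 yaw -59.97 q7d -0.295 F [-1.2  0.7  1.2]
t 13.8 Mz 0.162 yaw -61.53 q7d -0.198 F [-1.   1.3  1.3]
yellow x 114 [-33.1 -28.6 -19.2]
stem 50 [ 4.2  2.7 60.6]
t 13.85 Mz -0.112 yaw -61.57 F [-1.   1.2  1.3] q7dot 0.033 open 0.0413
```

```bash
python3 -m pendant '{"dp":[[0,0,0]],"turn":[[0,0,0.006]],"grip":[0]}' >/dev/null; python3 r.py
python3 -m pendant '{"dp":[[0,0,0]],"turn":[[0,0,0.006]],"grip":[0]}'>/dev/null; python3 r.py; python3 j.py
```

```text
t 13.95 Mz 0.158 yaw -63.8 q7d -0.318 F [-0.8  2.9  1.1]
t 14.05 Mz 0.115 yaw -66.07 q7d -0.299 F [-1.4  2.2  1.8]
yellow x 113 [-31.5 -27.3 -16.4]
stem 51 [ 5.2  2.3 59.4]
t 14.1 Mz -0.152 yaw -66.15 F [-1.4  2.   1.7] q7dot 0.049 open 0.0417
```

```bash
python3 -m pendant '{"dp":[[0,0,0]],"turn":[[0,0,0.006]],"grip":[0]}' >/dev/null; python3 r.py
python3 -m pendant '{"dp":[[0,0,0]],"turn":[[0,0,0.006]],"grip":[0]}'>/dev/null; python3 r.py; python3 j.py
```

```text
t 14.2 Mz 0.198 yaw -68.37 q7d -0.324 F [-1.1  1.8  1.5]
t 14.3 Mz 0.16 yaw -70.63 q7d -0.298 F [-1.7  1.2  0.8]
yellow x 109 [-30.6 -25.7 -16.3]
stem 66 [ 6.6  2.4 57.3]
t 14.35 Mz -0.013 yaw -70.7 F [-2.   1.9  2. ] q7dot 0.048 open 0.0416
```

```bash
python3 -m pendant '{"dp":[[0,0,0]],"turn":[[0,0,0.006]],"grip":[0]}' >/dev/null; python3 r.py
python3 -m pendant '{"dp":[[0,0,0]],"turn":[[0,0,0.006]],"grip":[0]}'>/dev/null; python3 r.py; python3 j.py
```

```text
t 14.45 Mz 0.259 yaw -72.89 q7d -0.321 F [-1.1  1.2  0.7]
t 14.55 Mz 0.3 yaw -75.12 q7d -0.298 F [-0.7  0.9  1.4]
yellow x 115 [-29.8 -25.3 -17.3]
stem 59 [ 5.4  3.3 60.9]
t 14.6 Mz 0.019 yaw -75.19 F [-1.1  1.5  2.1] q7dot 0.045 open 0.0417
```

```bash
python3 -m pendant '{"dp":[[0,0,0]],"turn":[[0,0,0.005]],"grip":[0]}' >/dev/null; python3 r.py
python3 -m pendant '{"dp":[[0,0,0]],"turn":[[0,0,0.005]],"grip":[0]}'>/dev/null; python3 r.py; python3 j.py
```

```text
t 14.7 Mz 0.26 yaw -77.03 q7d -0.281 F [-1.9  1.3  1.4]
t 14.8 Mz 0.367 yaw -78.92 q7d -0.25 F [-1.5  0.5  1. ]
yellow x 107 [-28.3 -24.5 -16.8]
stem 63 [ 5.7  2.8 58.6]
t 14.85 Mz 0.1 yaw -78.98 F [-1.6  1.2  2.8] q7dot 0.041 open 0.0412
```

```bash
python3 -m pendant '{"dp":[[0,0,0]],"turn":[[0,0,0.004]],"grip":[0]}' >/dev/null; python3 r.py; python3 -m pendant '{"dp":[[0,0,0],[0,0,0]],"turn":[[0,0,0],[0,0,0]],"grip":[0,0]}' >/dev/null; python3 r.py; python3 j.py
```

```text
t 14.95 Mz 0.374 yaw -80.47 q7d -0.229 F [-0.6  1.7  1.1]
t 15.15 Mz 0.136 yaw -80.52 q7d 0.0 F [-1.3  1.2  1.5]
yellow x 103 [-27.9 -24.2 -17.2]
stem 60 [ 5.2  3.3 59.9]
t 15.2 Mz 0.106 yaw -80.51 F [-2.5  0.8  1.2] q7dot 0.002 open 0.0414
```

```bash
python3 -m pendant '{"dp":[[0,0,0],[0,0,0],[0,0,0],[0,0,0],[0,0,0],[0,0,-0.1],[0,0,-0.3],[0,0,-0.5]],"turn":[[0,0,0],[0,0,0],[0,0,0],[0,0,0],[0,0,0],[0,0,0],[0,0,0],[0,0,0]],"grip":[1,1,1,1,1,1,1,1]}'; python3 -m pendant '{"dp":[[0,0,-0.2],[0,0,-0.4],[0,0,-0.4],[0,0,-0.4]],"turn":[[0,0,0],[0,0,0],[0,0,0],[0,0,0]],"grip":[1,1,1,1]}'; python3 j.py; python3 - <<'E'
from h import *
c=bot.capture("side"); u,v=proj(c,[.566,-.14,.06]); u,v=int(u),int(v); save(c,"s7",(u-60,v-50,120,90),6)
E
```

```text
time: 16.0
tool_pos: [0.5748, -0.1987, 0.1659]
orientation: [[0.986, 0.164, -0.001], [0.164, -0.986, 0.004], [-0.0, -0.004, -1.0]]
ft_force: [0.7, -0.4, 0.1]
opening: 0.0851
time: 16.4
tool_pos: [0.5752, -0.1991, 0.2467]
orientation: [[0.986, 0.164, 0.001], [0.164, -0.986, 0.004], [0.002, -0.004, -1.0]]
ft_force: [-0.2, 0.4, -0.4]
opening: 0.0852
yellow x 112 [-29.7 -25.  -16.4]
stem 59 [ 5.8  3.1 60.1]
t 16.45 Mz 0.022 yaw -80.52 F [ 0.1 -0.1  0.1] q7dot -0.001 open 0.0853
```

View pics/s7.png

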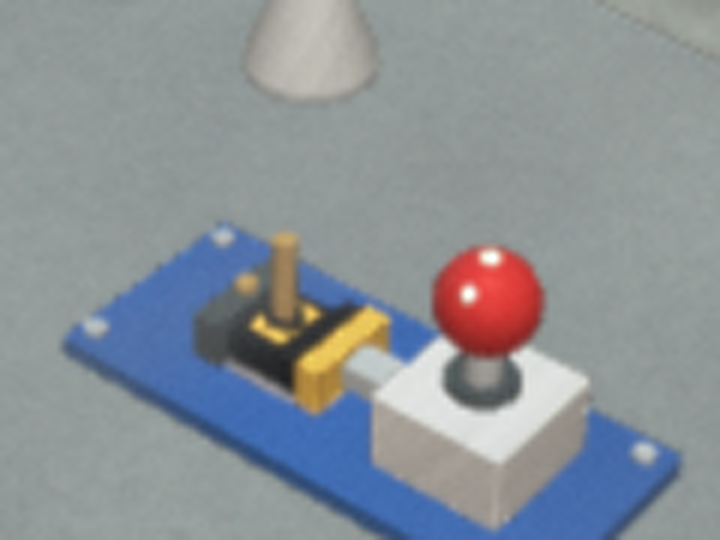

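Picture s7 shows the sensor upright at crop (285,320), clamped between the pad and the backstop, with the knob free. I'll hand it in.

```bash
python3 -c "
from workcell import bot
print(bot.finish_job())"
```

```text
the job is handed in; nothing more can be done
None
```

The sensor farthest to the robot's right is clamped in the cradle with its stem up, and the knob is released. I handed the job in at about 16.5 s.

- **Placing:** I stood it on the seat with its long sides facing the jaw and the backstop, and let go of it.
- **Clamping:** I gripped the ball at 70 N, after one regrip about 4 mm lower, and turned it clockwise about 89° (1.55 rad).
- **Clamping force:** I estimate 14–15.5 N at the peak. The turning torque, 0.374 Nm against about 0.15 Nm when free, gives 14 N. The angle turned past contact gives about 15.5 N. Single torque readings scatter by about 0.03 Nm, or 2 N, so this is an estimate and not a direct reading.
- **Last checks:** The final picture shows the sensor upright between pad and backstop. In the side view its stem stayed put within 1 mm after release. The jaw sprang back slightly, as expected, and the wrist force is about zero with the gripper clear.
- **Disagreements:** The two cameras differed by up to about 3 mm in position. The contact point inferred from single torque readings varied by a few degrees. Both were small enough for this job. After release I looked only at the cradle and did not recheck the other things on the bench.

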